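Mix the reagent and set the metering valve two turns open

TASK

Start up the reagent feed: pick up the white capped bottle that stands in the grey spill tray, turn it upside down in the air to mix it, and stand it back upright in the tray, letting go only when it stands. Then close the valve's handwheel fully to its stop (clockwise from above), back it off exactly two full turns, and finish while still holding the wheel's upright handle between the fingers, keeping everything else undisturbed.

Things in the scene. Friction and masses are not known exactly. Their poses are not given: they have to be found in the camera images.
- bottle: White plastic bottle with white screw cap, tightly closed: straight round body 56 mm across up to 98 mm, then a shoulder to a cap 44 mm across at 118 to 140 mm; 0.25 to 0.4 kg; the taller one in the tray. Origin: centre of its underside; z up through the cap. Gripped across the body at 85 mm with a tool tilted 40 to 50 degrees, it turns over when the tool is raised level and rolls half a turn
- tray: Grey square open spill tray, fixed, 180 x 180 mm outside, walls 5 mm thick and 14 mm tall, inner floor 5 mm above the bench. Origin: centre of its underside. It may stand left or right of the valve
- valve: Fixed brass valve in a short steel pipe (along its y) on a base plate 110 x 200 x 10 mm. Origin: on the wheel's vertical axis, at the bench. The level spoked aluminium handwheel, 122 mm across, rim tube 12 mm thick on a 55 mm radius, has its rim top 122 mm and hub top 130 mm above the bench. At the stop the handle lies on the +x side of the valve's own frame
- handle: Black upright round crank handle on the wheel's rim, 22 mm across (tapered at both ends), 56 mm tall, 55 mm from the wheel's axis; spins freely on its pin, so the fingers can keep their orientation while they lead it round the circle (grip firmly, 40 N or so). Origin: centre of its lower end, 124 mm above the bench; top at 180 mm
- wheel (a joint): Opening angle of the handwheel in rad: 0 = fully closed at the hard stop, grows anticlockwise seen from above (opening); between about a fifth and six tenths of a turn open at the start; two full turns = 12.57. Stays where it is left; turning it takes about 3 to 4 N at the handle
- dropper: Bystander: small white dropper bottle, 24 mm across, 50 mm tall, in the far part of the tray. Origin: centre of its underside. Leave it alone
- vial: Bystander: amber vial with black cap, 24 mm across, 56 mm tall, standing between valve and tray. Origin: centre of its underside. Leave it alone
- beaker: Bystander: open glass beaker, 70 mm across, 90 mm tall. Origin: centre of its underside. Leave it alone
- spare: Bystander: larger white capped bottle, 72 mm across, 165 mm tall, standing on the bench outside the tray, to the robot's left. Origin: centre of its underside. Leave it alone
- jar: Bystander: squat amber jar with black cap, 60 mm across, 75 mm tall, to the robot's right. Origin: centre of its underside. Leave it alone
- photometer: Bystander: blue hand-held photometer lying flat, 80 x 160 x 35 mm, towards the far side. Origin: centre of its underside. Leave it alone
- rack: Bystander: white vial rack with five bays, 70 x 160 x 45 mm, towards the far side. Origin: centre of its underside. Leave it alone

How it is judged:
By the outcome, as a careful person would: the job done as asked, in the order asked, and still so for the second after the job is handed in, while the arm keeps its last pose, push and grip.
It also fails if it takes over 72 s, if anything falls off the work surface, if the arm or the gripper's body presses on something with over 40 N, if the wrist force passes 120 N, or if a joint passes its speed limit or range.

ROBOT

A 7-joint arm with a two-finger parallel gripper is mounted at the origin on the work surface. World frame = base frame: x ahead of the robot, y to its left, z up, the work surface at z = 0. Lengths are in mm, angles in rad, forces in N, time in s.
With the tool pointing down it reaches from about 425 to 950 mm from the base axis. Payload 16.7 kg.
Tool frame: the origin (TCP) lies midway between the tips of the shut fingers; the grasp point (between the pads) lies 19 mm behind it (env.grip_point_offset is the z of the grasp point in the tool frame, in mm); z points along the fingers, y is the direction in which the jaws open and shut (so a half turn about z gives the same grasp; the last joint's range is limited). The gripper opens to 94 mm and grips with 3 to 60 N. Pads are 16 mm wide; open, the fingers measure 119 mm over their backs; the gripper's body (75 mm by 177 mm) begins 78 mm behind the grasp point.
Start: joints at [-1.258, 0.426, 0.074, 1.606, -0.034, 1.111, -0.067], TCP at [300.749, 604.253, 169.067] pointing down, gripper open.
Joint ranges: [-2.85, 2.85], [-0.5, 2.14], [-1.23, 1.37], [0.21, 2.46], [-1.02, 4.16], [0.16, 2.05], [-2.73, 2.73]. Speed limits (rad/s): [1.89, 1.89, 2.39, 2.39, 3.01, 3.01, 3.01].

INTERFACE

Orientations are given as a rotation vector (axis times angle).
In Python, from rig import env gives the robot as it stands. The module is installed in compiled form; this text tells all that it offers. Calls block until the motion is done:
- env.move_pose(position, orientation): joint-space move of the TCP to a pose.
- env.movel(position, orientation=None, rate=150): straight line of the TCP; orientation=None keeps the orientation; rate is the mean speed in mm/s.
- env.move_joints(angles): joint-space move.
- env.release() and env.grasp(f_grip=None): open the fingers fully, or close them until they stop; f_grip is the grip in N (None keeps the last).
- env.sleep(seconds).
- env.ik(position, orientation): joint angles nearest the present ones, or None.
- env.read_state(): the state.
- env.grab_frame(name): name is "scene" or "top" or "wrist"; returns (picture, depth): 480x640x3 uint8, red, green, blue; 480x640 float32, mm along the optical axis (not along the pixel's ray), 0 where there is no reading.
- env.camera_params(name): a dict with "fx", "fy", "cx", "cy" (pixels), "k1" (the pictures are not rectified: a ray, as slopes to the right and down, at radius r is drawn at 1 + k1 r^2 times it, then the intrinsics apply), "extrinsics" (4x4, takes a point from camera to world coordinates); the wrist camera has in their place "tool_from_camera" (4x4, takes a point from camera to tool coordinates, whose origin is the TCP and whose axes are the flange's). Camera axes: x right, y up, looking along -z (the intrinsics and any distortion apply to the point x, -y, -z); pixel columns grow to the right and rows downward; lengths in mm; the calibration is good to about 2 mm. A picture is of the moment at which its call begins: read the wrist's pose just before it. camera_params takes no time and is no camera call.
A pose or a line that the arm cannot do raises env.MotionError and nothing moves.
- env.job_done(): hands the job in, once; it reports no verdict.
The state is a dict: "t": time; "q": joint angles; "joint_velocities": joint speeds; "joint_torque": joint torques, N m; "eef_pos": TCP position; "ee_rot": TCP orientation; "force": force on the tool from outside, world axes, zero at the start; "ft_torque": the same for the moment, N m; "gripper_width": opening from 0.0 (shut) to 1.0 (fully open).
Only numpy, scipy, OpenCV 4.12 (cv2) and the standard library are available. Lean on these libraries where they do the work, as an engineer would, in place of code of your own. Each camera call takes 0.05 s, during which the arm holds its last target. There are 200 camera calls.

## Working session

There is one attempt and no reset: what is moved stays moved. The work goes in short steps, each a Python script; the robot and the scene stay as the last script left them, time stands still between calls to the robot, and variables do not carry over. Pictures are saved under pics/ and viewed, about 8 in all and at most 12, crops included, and the job is handed in when it is done.

```bash
mkdir -p pics; cat > h.py <<'E'
import numpy as np, cv2
from rig import env
from scipy.spatial.transform import Rotation as R
def cam(name, st=None):
    p=env.camera_params(name)
    if name=="wrist":
        T=np.eye(4);T[:3,:3]=R.from_rotvec(st["ee_rot"]).as_matrix();T[:3,3]=st["eef_pos"]
        E=T@np.array(p["tool_from_camera"])
    else: E=np.array(p["extrinsics"])
    return p,E
def slopes(p,uv):
    d=(np.atleast_2d(uv).astype(float)-[p["cx"],p["cy"]])/[p["fx"],p["fy"]]
    s=d.copy()
    for _ in range(10): s=d/(1+p["k1"]*(s**2).sum(1,keepdims=True))
    return s
def ray(p,E,uv):
    s=slopes(p,uv); d=np.c_[s[:,0],-s[:,1],-np.ones(len(s))]
    return E[:3,3], d@E[:3,:3].T
def onplane(p,E,uv,z):
    o,d=ray(p,E,uv); return o+d*((z-o[2])/d[:,2])[:,None]
def cloud(p,E,dep):
    v,u=np.mgrid[0:480,0:640]; o,d=ray(p,E,np.c_[u.ravel(),v.ravel()])
    P=o+d*dep.reshape(-1,1); P[dep.ravel()<=0]=np.nan
    return P.reshape(480,640,3)
E
python3 - <<'E'
from h import *
for n in("scene","top"):
    im,d=env.grab_frame(n); cv2.imwrite(f"pics/{n}0.png",im[:,:,::-1]); np.savez(f"{n}0.npz",im=im,d=d)
    p,E=cam(n); print(n,{k:p[k] for k in("fx","fy","cx","cy","k1")},E.round(2).tolist())
s=env.read_state();print(s, env.grip_point_offset)
print(env.camera_params("wrist")["tool_from_camera"])
E
```

```text
scene {'fx': 468.1609953978569, 'fy': 468.1609953978569, 'cx': 318.77299232874174, 'cy': 232.7638320013846, 'k1': 0.03846808615715144} [[-0.75, -0.46, 0.47, 1142.82], [0.66, -0.52, 0.54, 587.01], [-0.01, 0.72, 0.7, 841.74], [0.0, 0.0, 0.0, 1.0]]
top {'fx': 475.74292075504025, 'fy': 475.74292075504025, 'cx': 322.05195316741225, 'cy': 232.8011774426486, 'k1': -0.058270357637724764} [[0.03, 0.98, -0.19, 447.54], [-1.0, 0.03, -0.0, 21.91], [0.0, 0.19, 0.98, 1190.1], [0.0, 0.0, 0.0, 1.0]]
{'t': 0.1, 'q': array([-1.25851228,  0.42665334,  0.07388342,  1.60652435, -0.03412268,
        1.11082544, -0.06712988]), 'joint_velocities': array([-0.00155626, -0.00228672, -0.00029126, -0.00262222,  0.00070457,
       -0.00133952, -0.00090759]), 'joint_torque': array([ 7.91009108e-03, -9.37465882e+01,  3.67677547e+00, -4.55042589e+01,
       -4.88767703e-02,  1.66767201e-02,  3.16242699e-05]), 'eef_pos': array([300.58649383, 603.88942666, 168.4655632 ]), 'ee_rot': array([-7.19047427e-01, -3.05799906e+00,  1.78104392e-03]), 'force': array([ 0.04535316,  0.07574604, -0.51016701]), 'ft_torque': array([-0.03080474, -0.06307845, -0.01938767]), 'gripper_width': 1.0020692157981004} -18.8
[[-2.01303190e-04  9.66617422e-01  2.56223963e-01  7.42919314e+01]
 [ 9.99999752e-01  2.16288282e-05  7.04057248e-04  2.70130215e-01]
 [ 6.75012178e-04  2.56224041e-01 -9.66617186e-01 -2.15423682e+02]
 [ 0.00000000e+00  0.00000000e+00  0.00000000e+00  1.00000000e+00]]
```

View pics/top0.png

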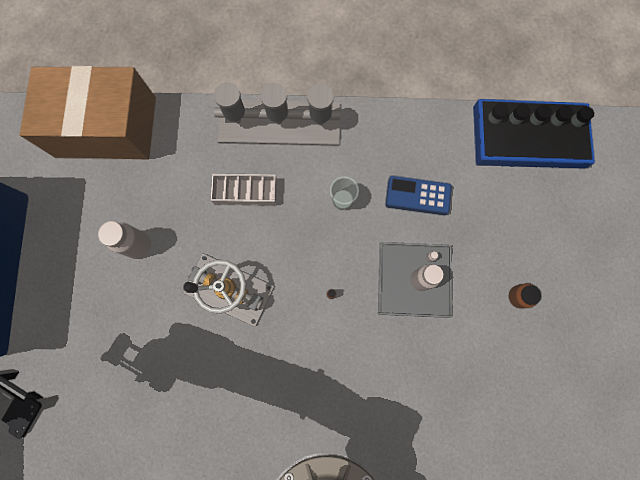

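View pics/scene0.png

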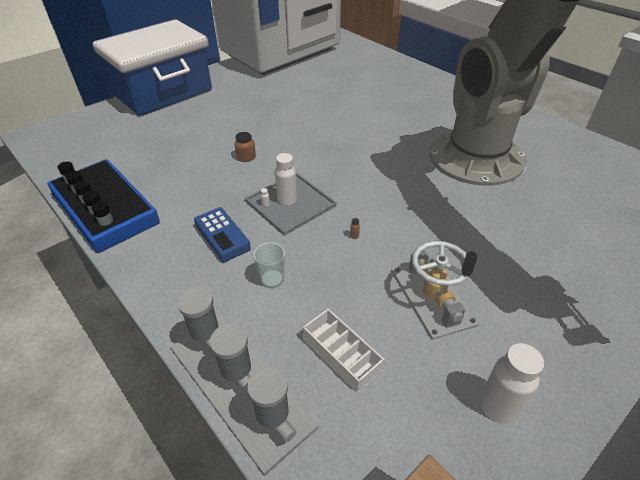

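The top view shows the tray (380–453, 243–317) with the bottle cap at (433,272) and dropper at (434,255). The wheel hub is at (218,287) with the black handle at (190,287), the vial at (331,294), and the spare far left. The scene view agrees. The plate lies about 27° off-axis, so the stop should be near −27° in the world frame and the handle near +90°.

```bash
python3 - <<'E'
from h import *
from scipy.optimize import least_squares
def circ(P):
    f=lambda a:np.hypot(P[:,0]-a[0],P[:,1]-a[1])-a[2]
    r=least_squares(f,[*P[:,:2].mean(0),30],loss="soft_l1",f_scale=1); return r.x.round(1)
for n in("top","scene"):
    z=np.load(n+"0.npz"); im,d=z["im"],z["d"]; p,E=cam(n); C=cloud(p,E,d)
    x,y,h=C[...,0],C[...,1],C[...,2]
    print(n,"bench z",np.nanmedian(h[(abs(x-450)<100)&(abs(y)<60)]))
    reg={"bottle":(500,-215,70),"wheel":(470,230,110),"vial":(470,5,40)}
    B=(h>130)&(h<150)&(np.hypot(x-480,y+205)<80); print("cap top mean",C[B].mean(0).round(1),B.sum(), "median z",np.median(h[B]))
    B=(h>20)&(h<96)&(np.hypot(x-480,y+205)<100); 
    print("body range",np.nanmin(C[B],0).round(),np.nanmax(C[B],0).round())
    k,lab,st,ct=cv2.connectedComponentsWithStats(((h>15)&(x>300)&(x<750)&(abs(y)<450)).astype(np.uint8))
    for i in range(1,k):
        if st[i,4]>40: Q=C[lab==i]; t=Q[Q[:,2]>Q[:,2].max()-12]; print(st[i],"top",t.mean(0).round(1),"min",Q.min(0).round(),"max",Q.max(0).round())
    W=(h>112)&(h<128)&(np.hypot(x-470,y-220)<120); print("rim fit",circ(C[W]),W.sum())
    H=(h>140)&(np.hypot(x-470,y-220)<130)&(im.max(2)<90); print("handle",C[H].mean(0).round(1),H.sum())
    for z0 in (175,):
        Ht=(h>172)&(np.hypot(x-470,y-220)<130); print("handle top",C[Ht].mean(0).round(1) if Ht.sum() else None,Ht.sum())
    b=(h>20)&(h<95)&(np.hypot(x-485,y+215)<50); print("body fit",circ(C[b]),b.sum())
    pl=(h>6)&(h<14)&(np.hypot(x-470,y-220)<130); q=C[pl][:,:2].astype(np.float32); print("plate",cv2.minAreaRect(q))
E
```

```text
top bench z -0.04404190534853569
cap top mean [ 549.7 -217.5  143.9] 140 median z 144.58838238611054
body range [ 533. -232.   21.] [ 579. -192.   96.]
[332 195  26  14 152] top [737.4 -23.9  89.2] min [730. -54.  16.] max [750.   6.  95.]
[211 197  65   8 295] top [744.7 228.7  44.3] min [741. 147.  15.] max [750. 308.  51.]
[386 202  64  13 468] top [ 742.  -226.8   34.8] min [ 728. -292.   15.] max [ 750. -131.   42.]
[426 251  12  11 102] top [ 617.4 -243.9   54.4] min [ 606. -256.   16.] max [ 629. -232.   59.]
[ 183  259   81   55 2064] top [516.7 310.5 177.7] min [464. 165.  15.] max [598. 362. 183.]
[410 264  34  27 661] top [ 560.4 -220.4  144.8] min [ 533. -243.   16.] max [ 588. -192.  150.]
[510 287  14  19 170] top [ 522.8 -448.7   72.1] min [ 502. -450.   15.] max [ 545. -439.   77.]
[327 289  10  10  79] top [520.    0.9  55.5] min [508. -10.  21.] max [530.  12.  62.]
rim fit [523.7 255.1  52.1] 1024
handle [516.3 307.5 170.6] 111
handle top [516.7 310.6 177.9] 76
body fit [ 459.5 -206.8   74.9] 15
plate ((479.3674621582031, 219.13815307617188), (250.1704559326172, 21
[... 490 characters left out ...]
  40 183] top [ 743.3 -228.    36.2] min [ 729. -294.   18.] max [ 750. -133.   42.]
[350 218  10  18 145] top [523.3   3.4  55.9] min [511.  -7.  15.] max [534.  14.  61.]
[ 409  241   68   86 2701] top [521.6 312.3 178.5] min [445. 167.  15.] max [587. 349. 183.]
[266 242  19  28 288] top [739.1 -27.5  89.3] min [731. -56.  30.] max [750.   7.  95.]
[326 308  59  62 573] top [746.4 231.9  44. ] min [742. 149.  15.] max [750. 310.  51.]
rim fit [526.1 253.7  50.2] 902
handle [523.8 313.3 165.5] 216
handle top [521.6 312.2 178.6] 89<stdin>:5: RuntimeWarning: Mean of empty slice.
  ret = um.true_divide(
Traceback (most recent call last):
ValueError: Initial guess is outside of provided bounds
```

```bash
python3 - <<'E'
from h import *
from scipy.optimize import least_squares
def circ(P,r0=None):
    f=lambda a:np.hypot(P[:,0]-a[0],P[:,1]-a[1])-(r0 or a[2])
    return least_squares(f,[*P[:,:2].mean(0),30],loss="soft_l1",f_scale=1).x.round(1)
for n in("top","scene"):
    z=np.load(n+"0.npz"); im,d=z["im"],z["d"]; p,E=cam(n); C=cloud(p,E,d)
    x,y,h=C[...,0],C[...,1],C[...,2]
    r=np.hypot(x-525,y-254)
    W=(h>108)&(h<128)&(r<66)&(r>44)&(im.min(2)>90); print(n,"rim",circ(C[W],55),circ(C[W]),W.sum())
    # rim centroid by contour on plane z=116: bbox
    b=(h>20)&(h<96)&(np.hypot(x-562,y+219)<36); print("body",circ(C[b],28),b.sum())
    t=(h>138)&(np.hypot(x-562,y+219)<30); print("cap top",C[t].mean(0).round(1), cv2.minEnclosingCircle(C[t][:,:2].astype(np.float32)))
    # cap by colour bbox on plane z=140
    pl=(h>6)&(h<14)&(np.hypot(x-525,y-254)<135); print("plate",cv2.minAreaRect(C[pl][:,:2].astype(np.float32)))
    tr=(h>9)&(h<17)&(np.hypot(x-540,y+180)<150);print("tray",cv2.minAreaRect(C[tr][:,:2].astype(np.float32)))
# IK exploration
G=np.array([563,-219.5,93]); az=np.arctan2(G[1],G[0])
def rot(a,tilt,roll=0):  # tilt from straight down; tool z heading a
    zt=np.array([np.sin(tilt)*np.cos(a),np.sin(tilt)*np.sin(a),-np.cos(tilt)])
    yt=np.array([-np.sin(a),np.cos(a),0]); M=np.c_[np.cross(yt,zt),yt,zt]
    return R.from_matrix(M)*R.from_euler("z",roll)
for da in (-40,-20,0,20,40):
  for tl in (40,45,50,60,70):
    for roll in (0,np.pi):
      o=rot(az+np.radians(da),np.radians(tl),roll); t=G+o.as_matrix()[:,2]*18.8
      q=env.ik(t,o.as_rotvec())
      if q is not None: print(da,tl,round(roll,1),np.round(q,2))
E
```

```text
top rim [524.2 256.1  30. ] [524.2 256.   54.5] 752
body [ 561.2 -221.2   30. ] 150
cap top [ 560.4 -220.4  144.8] ((560.9310302734375, -221.0926055908203), 22.28028678894043)
plate ((514.7606201171875, 246.07801818847656), (228.73965454101562, 237.31100463867188), 67.22486877441406)
tray ((561.968017578125, -205.9092254638672), (181.63316345214844, 181.3205108642578), 88.75270080566406)
scene rim [527.9 257.8  30. ] [528.1 257.6  54.3] 751
body [ 561.6 -223.3   30. ] 455
cap top [ 564.8 -218.6  145.2] ((564.808837890625, -220.40187072753906), 24.133535385131836)
plate ((533.204833984375, 262.78741455078125), (221.68048095703125, 121.13895416259766), 66.7864761352539)
tray ((563.1250610351562, -207.19265747070312), (185.28025817871094, 183.17019653320312), 89.53533935546875)
-40 40 0 [-0.74  0.43  0.73  2.29  1.03  0.41 -0.54]
-40 40 3.1 [-0.26  0.34  0.14  2.26  1.22  0.64  2.46]
-40 45 0 [-0.79  0.48  0.74  2.32  1.23  0.44 -0.8 ]
-40 45 3.1 [-0.3   0.37  0.12  2.3   1.36  0.71  2.27]
-40 50 0 [-0.84  0.54  0.74  2.35  1.39  0.48 -1.03]
-40 50 3.1 [-0.33  0.42  0.1   2.33  1.46  0.
[... 368 characters left out ...]
 1.84  0.75 -0.85]
-20 45 3.1 [-0.21  0.29  0.17  2.45  1.94  0.51  2.09]
0 40 0 [ 0.29  0.23 -0.11  2.43  2.55  0.25 -1.12]
0 40 3.1 [ 0.63  0.26 -0.47  2.41  2.3   0.3   2.31]
20 40 0 [ 0.87  0.29 -0.49  2.36  3.94  0.18 -1.99]
20 40 3.1 [ 0.87  0.29 -0.49  2.36  3.94  0.18  1.15]
20 45 0 [ 1.35  0.46 -1.01  2.39  3.    0.23 -0.91]
20 45 3.1 [ 1.35  0.46 -1.01  2.39  3.    0.23  2.23]
40 40 0 [ 1.51  0.58 -1.11  2.21 -0.15  0.19  2.64]
40 40 3.1 [ 1.29  0.45 -0.81  2.22 -0.96  0.27  0.25]
40 60 0 [-0.14  1.27  1.29  2.4   4.13  2.04 -2.2 ]
40 60 3.1 [-0.14  1.27  1.29  2.4   4.13  2.04  0.94]
40 70 0 [ 0.04  1.15  1.    2.4   4.11  2.02 -1.96]
40 70 3.1 [0.04 1.15 1.   2.4  4.11 2.02 1.18]
```

```bash
cat >> h.py <<'E'
def rot(a,tilt,roll=0):
    zt=np.array([np.sin(tilt)*np.cos(a),np.sin(tilt)*np.sin(a),-np.cos(tilt)])
    yt=np.array([-np.sin(a),np.cos(a),0]); M=np.c_[np.cross(yt,zt),yt,zt]
    return R.from_matrix(M)*R.from_euler("z",roll)
def ikg(g,o):
    return env.ik(np.asarray(g)+o.as_matrix()[:,2]*18.8,o.as_rotvec())
E
python3 - <<'E'
from h import *
D=np.radians
G=np.array([561.5,-220.5,92.])
Ls=[]
for a in range(-140,141,20):
  for tl in (45,50,60,70):
    for roll in (0,np.pi):
      o=rot(D(a),D(tl),roll); q=ikg(G,o)
      up=G-o.as_matrix()[:,2]*110; 
      if q is None or ikg(up,o) is None or ikg(G+[0,0,150],o) is None: continue
      Ls.append((a,tl,round(roll,1),q))
print(len(Ls))
inv={}
for tl in (45,50,60,70):
  for a in range(-180,180,30):
    for roll in (0,np.pi):
      for pos in ((550,-200,400),(500,-100,450),(500,100,450),(600,0,450),(400,-350,450),(700,-150,450)):
        q=ikg(pos,rot(D(a),D(180-tl),roll))
        if q is not None: inv.setdefault((tl,round((roll+np.pi)%(2*np.pi),1)),[]).append((a,pos,q))
best=[]
for a,tl,ro,q in Ls:
  for ai,pos,qi in inv.get((tl,ro),[]):
    best.append((np.abs((qi-q)).max().round(2),a,tl,ro,ai,pos,q.round(2).tolist(),qi.round(2).tolist()))
best.sort(key=lambda b:b[0])
for b in best[:14]: print(*b)
for L in Ls: print(L[:3],L[3].round(2).tolist())
E
```

```text
79
1.29 -100 45 3.1 30 (600, 0, 450) [-0.27, 0.58, 0.12, 1.91, 0.76, 1.11, 2.3] [-0.79, 1.87, 1.3, 2.41, 1.85, 1.95, 2.65]
1.3 -80 45 0 30 (600, 0, 450) [-0.76, 0.58, 0.7, 2.14, 0.74, 0.65, -0.61] [-0.79, 1.87, 1.3, 2.41, 1.85, 1.95, -0.49]
1.31 -120 45 3.1 30 (600, 0, 450) [-0.23, 0.69, 0.17, 1.7, 0.54, 1.3, 2.25] [-0.79, 1.87, 1.3, 2.41, 1.85, 1.95, 2.65]
1.4 -80 45 3.1 30 (600, 0, 450) [-0.3, 0.47, 0.11, 2.12, 1.02, 0.91, 2.31] [-0.79, 1.87, 1.3, 2.41, 1.85, 1.95, 2.65]
1.41 -80 45 0 0 (700, -150, 450) [-0.76, 0.58, 0.7, 2.14, 0.74, 0.65, -0.61] [-0.69, 1.54, 1.17, 2.28, 2.15, 1.83, 0.19]
1.41 -60 45 0 0 (700, -150, 450) [-0.8, 0.48, 0.75, 2.34, 1.29, 0.42, -0.84] [-0.69, 1.54, 1.17, 2.28, 2.15, 1.83, 0.19]
1.41 -60 50 0 0 (700, -150, 450) [-0.85, 0.54, 0.75, 2.37, 1.45, 0.47, -1.07] [-0.67, 1.46, 1.18, 2.33, 2.3, 1.88, 0.22]
1.41 80 70 3.1 -150 (550, -200, 400) [0.72, 0.95, 0.07, 1.52, -0.93, 1.67, 1.06] [-0.58, 1.45, 1.29, 1.27, 0.48, 2.02, -0.1]
1.42 -80 45 0 -30 (700, -150, 450) [-0.76, 0.58, 0.7, 2.14, 0.74, 0.65, -0.61] [-0.98, 1.53, 1.18, 2.26, 1.88, 1.32, 0.81]
1.43 100 70
[... 4485 characters left out ...]
1.36]
(100, 50, 0) [0.15, 1.02, 0.82, 1.46, -1.0, 1.88, -1.78]
(100, 50, 3.1) [0.17, 1.01, 0.79, 1.45, -0.98, 1.86, 1.35]
(100, 60, 0) [0.3, 1.06, 0.63, 1.36, -0.97, 1.95, -1.83]
(100, 60, 3.1) [0.3, 1.06, 0.63, 1.36, -0.97, 1.95, 1.31]
(100, 70, 0) [0.43, 1.11, 0.45, 1.28, -0.95, 2.03, -1.9]
(100, 70, 3.1) [0.43, 1.11, 0.45, 1.28, -0.95, 2.03, 1.24]
(120, 45, 0) [0.0, 1.13, 1.01, 1.35, -0.93, 1.97, -1.52]
(120, 45, 3.1) [0.08, 1.03, 0.8, 1.34, -0.81, 1.87, 1.52]
(120, 50, 0) [0.1, 1.1, 0.82, 1.28, -0.85, 1.97, -1.61]
(120, 50, 3.1) [0.12, 1.08, 0.78, 1.28, -0.83, 1.96, 1.51]
(140, 45, 0) [-0.06, 1.17, 1.01, 1.24, -0.78, 1.99, -1.31]
(140, 45, 3.1) [0.01, 1.07, 0.79, 1.24, -0.65, 1.91, 1.72]
```

```bash
python3 - <<'E'
from h import *
D=np.radians
import itertools
G=np.array([561.5,-220.5,92.])
gr=[]
for a in (-100,-80,-60,40,60,80,100):
  for roll in (0,np.pi):
    for tl in (45,50):
      q=ikg(G,rot(D(a),D(tl),roll))
      if q is not None: gr.append((a,tl,round(roll,1),q))
out=[];n=0
for tl in (45,50):
 for a in range(-180,180,30):
  for roll in (0,np.pi):
   for rr,ph,z in itertools.product((400,550,700),(-60,-30,0,30),(450,600,750)):
    g=[rr*np.cos(D(ph)),rr*np.sin(D(ph)),z]; q=ikg(g,rot(D(a),D(180-tl),roll))
    if q is None: continue
    n+=1
    if q[1]>0.95: continue
    for b in gr:
      if b[1]==tl and abs(b[2]-round((roll+np.pi)%(2*np.pi),1))<.1:
        out.append((np.abs(q-b[3]).max().round(2),b[0],tl,b[2],a,(rr,ph,z),b[3].round(2).tolist(),q.round(2).tolist()))
out.sort(key=lambda b:b[0]); print(n,len(out))
for o in out[:15]: print(*o)
E
```

```text
594 2520
1.61 -60 45 0 0 (700, 0, 600) [-0.8, 0.48, 0.75, 2.34, 1.29, 0.42, -0.84] [-1.03, 0.94, 1.2, 2.35, 2.54, 1.77, 0.78]
1.61 -60 45 0 30 (700, 30, 600) [-0.8, 0.48, 0.75, 2.34, 1.29, 0.42, -0.84] [-1.55, 0.94, 1.2, 2.35, 2.54, 1.77, 0.78]
1.8 -80 45 0 0 (700, 0, 600) [-0.76, 0.58, 0.7, 2.14, 0.74, 0.65, -0.61] [-1.03, 0.94, 1.2, 2.35, 2.54, 1.77, 0.78]
1.8 -80 45 0 30 (700, 30, 600) [-0.76, 0.58, 0.7, 2.14, 0.74, 0.65, -0.61] [-1.55, 0.94, 1.2, 2.35, 2.54, 1.77, 0.78]
1.86 40 50 3.1 -150 (400, -60, 450) [1.29, 0.61, -0.66, 2.06, -0.91, 0.66, 0.63] [-0.26, 0.95, 0.68, 2.19, 0.95, 1.95, -1.04]
1.87 -80 50 0 0 (700, 0, 600) [-0.81, 0.64, 0.7, 2.15, 0.82, 0.68, -0.73] [-1.06, 0.81, 1.21, 2.39, 2.69, 1.72, 0.88]
1.87 -80 50 0 30 (700, 30, 600) [-0.81, 0.64, 0.7, 2.15, 0.82, 0.68, -0.73] [-1.58, 0.81, 1.21, 2.39, 2.69, 1.72, 0.88]
1.94 60 50 3.1 -150 (400, -60, 450) [0.7, 0.64, 0.07, 1.86, -0.99, 1.18, 0.89] [-0.26, 0.95, 0.68, 2.19, 0.95, 1.95, -1.04]
1.96 -60 50 0 0 (700, 0, 600) [-0.85, 0.54, 0.75, 2.37, 1.45, 0.47, -1.07] [-1.06, 0.81, 1.21, 2.39, 2.69, 1.72, 0.88]
1.96 -60 50 0 30 (700, 30, 600) [-0.85, 0.54, 0.75, 2.37, 1.45, 0.47, -1.07] [-1.58, 0.81, 1.21, 2.39, 2.69, 1.72, 0.88]
1.97 60 50 3.1 -90 (400, 0, 450) [0.7, 0.64, 0.07, 1.86, -0.99, 1.18, 0.89] [-1.28, 0.93, 0.64, 2.19, 0.95, 1.98, -1.06]
2.03 -100 50 0 0 (700, 30, 600) [-0.76, 0.78, 0.76, 1.93, 0.41, 0.91, -0.58] [-1.84, 0.89, 1.2, 2.26, 2.08, 1.37, 1.45]
2.04 -60 45 0 0 (700, -30, 750) [-0.8, 0.48, 0.75, 2.34, 1.29, 0.42, -0.84] [-0.27, 0.51, 1.23, 2.16, 3.33, 1.88, 0.64]
2.04 -60 45 0 30 (700, 0, 750) [-0.8, 0.48, 0.75, 2.34, 1.29, 0.42, -0.84] [-0.8, 0.51, 1.23, 2.16, 3.33, 1.88, 0.64]
2.04 -60 45 0 60 (700, 30, 750) [-0.8, 0.48, 0.75, 2.34, 1.29, 0.42, -0.84] [-1.32, 0.51, 1.23, 2.16, 3.33, 1.88, 0.64]
```

```bash
python3 - <<'E'
from h import *
D=np.radians
G=np.array([561.5,-221.5,91.]); o=rot(D(-80),D(45)); tz=o.as_matrix()[:,2]
s=env.read_state(); env.movel(s["eef_pos"]+[0,0,180],rate=250)
P=G+tz*18.8
env.move_pose(P-tz*110+[0,0,150],o.as_rotvec())
env.movel(P-tz*110,rate=150)
s=env.read_state(); print(s["t"],s["q"].round(2),s["eef_pos"].round(1),(P-tz*110).round(1))
im,d=env.grab_frame("wrist"); cv2.imwrite("pics/w1.png",im[:,:,::-1])
np.savez("w1.npz",im=im,d=d,**{k:s[k] for k in("eef_pos","ee_rot")})
p,E=cam("wrist",s); C=cloud(p,E,d); x,y,h=C[...,0],C[...,1],C[...,2]
b=(h>25)&(h<100)&(np.hypot(x-561.5,y+221.5)<40); Q=C[b]
from scipy.optimize import least_squares
print(least_squares(lambda a:np.hypot(Q[:,0]-a[0],Q[:,1]-a[1])-28,[561,-221],loss="soft_l1").x, b.sum())
t=(h>139)&(np.hypot(x-561,y+221)<35); print(C[t].mean(0),t.sum())
E
```

```text
4.8167 [-0.88  0.4   0.64  2.11  0.7   0.93 -0.59] [ 550.6 -158.   156. ] [ 550.3 -158.   155.5]
[ 560.81441216 -221.78434255] 5912
[ 559.62446355 -214.85454843  143.85942751] 1704
```

View pics/w1.png

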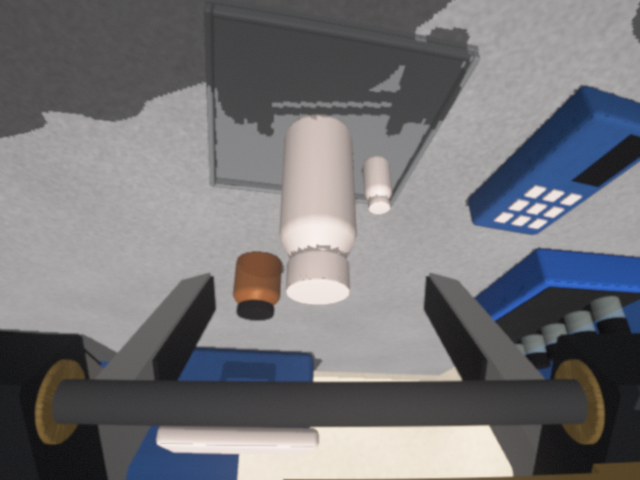

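Wrist view: the bottle at column ~318 is centred between the fingers (columns 210/430). The dropper at (377,185) is off to the side and well below the fingers. The fit agrees to about 1 mm, so I'm grasping.

```bash
python3 - <<'E'
from h import *
D=np.radians
G=np.array([560.9,-221.7,90.5]); o=rot(D(-80),D(45)); tz=o.as_matrix()[:,2]
P=G+tz*18.8
def S(l):
    s=env.read_state(); print(l,s["t"].__round__(2),s["q"].round(2).tolist(),s["eef_pos"].round(1),s["force"].round(1),round(s["gripper_width"],3)); return s
env.movel(P,rate=120); S("at")
env.grasp(50); S("grip")
env.movel(P+[0,0,160],rate=120); s=S("lift")
for z in (600,560,520):
  for x in (700,650):
    g=np.array([x,0,z]); oi=rot(0,D(135),np.pi); q=ikg(g,oi)
    if q is not None: print(x,z,q.round(2).tolist())
im,d=env.grab_frame("scene"); cv2.imwrite("pics/s2.png",im[:,:,::-1])
E
```

```text
at 5.93 [-0.73, 0.57, 0.66, 2.14, 0.78, 0.67, -0.63] [ 563.5 -234.3   77.5] [-0.1  0.5  0.2] 0.999
grip 6.78 [-0.73, 0.57, 0.66, 2.14, 0.78, 0.67, -0.64] [ 563.2 -234.7   77.1] [ 0.1 -0.1 -1.9] 0.482
lift 8.26 [-0.8, 0.27, 0.7, 2.04, 0.75, 1.0, -0.41] [ 562.9 -234.8  236.7] [-0.2  0.7 -1.9] 0.478
700 600 [-1.03, 0.94, 1.2, 2.35, 2.54, 1.77, 0.78]
650 600 [-1.06, 0.89, 1.2, 2.46, 2.55, 1.84, 0.78]
700 560 [-1.02, 1.11, 1.19, 2.36, 2.41, 1.76, 0.64]
650 560 [-0.95, 0.87, 1.0, 2.46, 2.51, 1.97, 0.84]
700 520 [-1.02, 1.28, 1.18, 2.36, 2.28, 1.73, 0.53]
650 520 [-1.05, 1.29, 1.18, 2.46, 2.24, 1.77, 0.46]
```

View pics/s2.png

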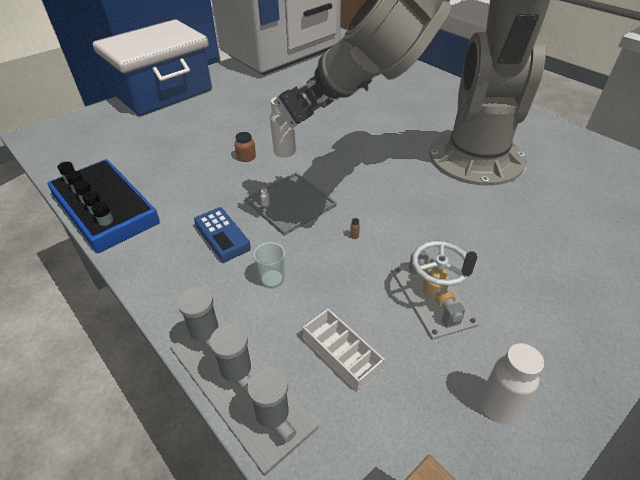

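The bottle is lifted, upright, and clear of the tray at (284,130); the dropper, vial and the rest are undisturbed. Next is the inversion.

```bash
python3 - <<'E'
from h import *
D=np.radians
def S(l):
    s=env.read_state(); print(l,s["t"].__round__(2),s["q"].round(2).tolist(),s["eef_pos"].round(1),s["force"].round(1),round(s["gripper_width"],3)); return s
q0=S("0")["q"]; q1=ikg([700,0,600],rot(0,D(135),np.pi))
for f in (.25,.5,.75,1):   # waypoints keep the motion gentle
    env.move_joints(q0+(q1-q0)*f) ; S(f)
env.sleep(.4); s=S("inv")
im,d=env.grab_frame("scene"); cv2.imwrite("pics/s3.png",im[:,:,::-1])
np.save("q0.npy",q0)
E
```

```text
0 8.31 [-0.8, 0.27, 0.7, 2.04, 0.75, 1.0, -0.41] [ 562.9 -234.8  236.7] [ 0.1 -0.2 -3.3] 0.479
0.25 8.94 [-0.86, 0.43, 0.82, 2.12, 1.2, 1.19, -0.11] [ 538.3 -354.4  360.2] [-0.  -0.4 -3.4] 0.47
0.5 9.56 [-0.91, 0.6, 0.95, 2.2, 1.65, 1.38, 0.18] [ 578.3 -342.3  525.5] [-0.3 -0.1 -2.8] 0.472
0.75 10.23 [-0.97, 0.77, 1.07, 2.27, 2.09, 1.57, 0.48] [ 654.7 -203.7  629.6] [-0.5 -0.5 -2.3] 0.471
1 10.98 [-1.03, 0.94, 1.2, 2.35, 2.54, 1.77, 0.77] [713.   -1.6 614.1] [-0.4 -0.  -4.3] 0.47
inv 11.38 [-1.03, 0.94, 1.2, 2.35, 2.54, 1.77, 0.78] [ 7.132e+02 -4.000e-01  6.135e+02] [ 0.  -0.1 -2.8] 0.472
```

View pics/s3.png

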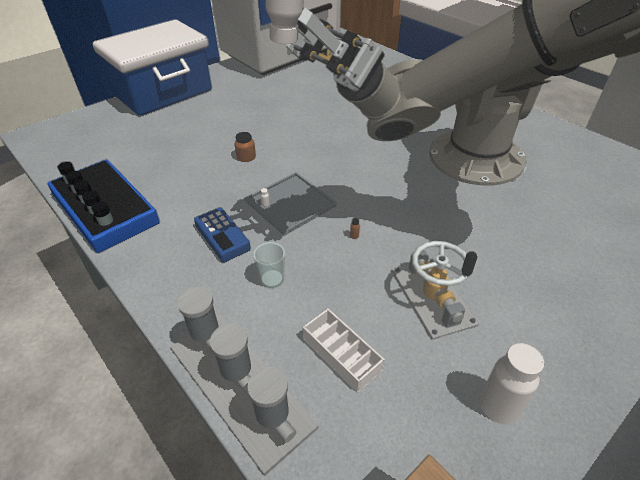

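The bottle is cap-down at (285,35), fully inverted. Now returning it to the tray.

```bash
python3 - <<'E'
from h import *
D=np.radians
def S(l):
    s=env.read_state(); print(l,s["t"].__round__(2),s["eef_pos"].round(1),s["force"].round(1),s["ft_torque"].round(2),round(s["gripper_width"],3)); return s
q0=np.load("q0.npy"); q1=env.read_state()["q"]
for f in (.5,1): env.move_joints(q1+(q0-q1)*f)
G=np.array([560.9,-221.7,90.5]); o=rot(D(-80),D(45)); tz=o.as_matrix()[:,2]; P=G+tz*18.8
env.movel(P+[0,0,8],o.as_rotvec(),rate=120); env.sleep(.3); f0=S("above")["force"][2]
for dz in np.arange(6,-4,-1.):
    env.movel(P+[0,0,dz],rate=30); s=S(dz)
    if s["force"][2]-f0>4: break
im,d=env.grab_frame("scene"); cv2.imwrite("pics/s4.png",cv2.resize(im[120:260,180:380,::-1],(800,560)))
E
```

```text
above 15.33 [ 563.3 -234.7   85.4] [-0.2  0.4 -2.8] [ 1.04  0.23 -0.03] 0.475
6.0 15.58 [ 563.1 -234.8   83.1] [ 1.3 -0.4 -2.6] [ 1.11  0.27 -0.07] 0.471
5.0 15.83 [ 563.2 -234.8   82.1] [ 0.2 -0.1 -2.8] [1.09 0.23 0.01] 0.47
4.0 16.08 [ 563.3 -234.8   81.2] [-0.2  0.7 -1. ] [0.93 0.24 0.02] 0.47
3.0 16.33 [ 563.6 -235.2   81. ] [-1.8  2.7 11.3] [-0.81  0.2  -0.22] 0.471
```

View pics/s4.png

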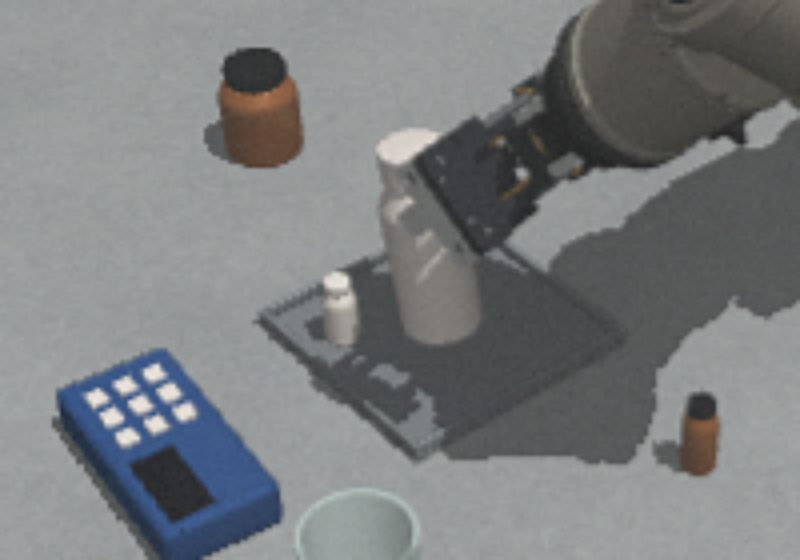

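The bottle touched down about 4 mm early and leans away from the tool, with its base at (440,310) and cap at (408,150) in the crop, so it slipped in pitch. I'll lift slightly, measure the lean and correct the tool tilt.

```bash
cat >> h.py <<'E'
from scipy.optimize import least_squares
def lean(c):  # fit axis (x,y at z=z0 plus slopes) of the bottle body
    Q=[]
    for n in ("scene","top"):
        im,d=env.grab_frame(n); p,E=cam(n); C=cloud(p,E,d)
        m=(np.hypot(C[...,0]-c[0],C[...,1]-c[1])<45)&(C[...,2]>c[2])&(C[...,2]<c[2]+80)&(im.min(2)>110)&(im.max(2).astype(int)-im.min(2)<45)
        m=cv2.erode(m.astype(np.uint8),np.ones((3,3)))>0
        print(n,m.sum()); Q.append(C[m])
    Q=np.vstack(Q)
    def f(a):
        u=np.array([a[2],a[3],1]);u/=np.linalg.norm(u); w=Q-[a[0],a[1],c[2]+45]; return np.linalg.norm(w-np.outer(w@u,u),axis=1)-28
    r=least_squares(f,[c[0],c[1],0,0],loss="soft_l1"); return r.x, np.abs(r.fun).mean()
E
python3 - <<'E'
from h import *
s=env.read_state(); env.movel(s["eef_pos"]+[0,0,12],rate=60)
x,e=lean([561,-222,22.]); print(x.round(3),np.degrees(np.arctan(x[2:])).round(1),e)
E
```

```text
scene 241
top 0
[ 5.61230e+02 -2.17158e+02  5.70000e-02 -1.51000e-01] [ 3.3 -8.6] 1.5312098686604423
```

```bash
python3 - <<'E'
from h import *
D=np.radians
def S(l):
    s=env.read_state(); print(l,s["t"].__round__(2),s["eef_pos"].round(1),s["force"].round(1),s["ft_torque"].round(2),round(s["gripper_width"],3)); return s
o=rot(D(-80),D(54)); tz=o.as_matrix()[:,2]; G=np.array([560.9,-221.7,90.5]); P=G+tz*18.8
env.movel(P+[0,0,13],o.as_rotvec(),rate=40); env.sleep(.3)
x,e=lean([561,-222,17.]); print(x.round(3),np.degrees(np.arctan(x[2:])).round(1),e)
env.movel(P+[0,0,5],rate=60); env.sleep(.2); f0=S("above")["force"][2]
for dz in np.arange(3,-4,-1.):
    env.movel(P+[0,0,dz],rate=30); s=S(dz)
    if s["force"][2]-f0>3: break
im,d=env.grab_frame("scene"); cv2.imwrite("pics/s5.png",cv2.resize(im[120:260,180:380,::-1],(800,560)))
E
```

```text
scene 207
top 0
[ 5.61255e+02 -2.23104e+02  2.20000e-02  1.70000e-02] [1.3 1. ] 1.318084786132278
above 18.07 [ 563.6 -236.7   84.5] [ 0.7 -0.1 -2.4] [ 1.3   0.27 -0.02] 0.473
3.0 18.32 [ 563.6 -236.6   82.4] [ 0.2  0.  -1.9] [ 1.25  0.3  -0.02] 0.473
2.0 18.57 [ 563.5 -237.1   81.9] [-0.2  0.5  3.8] [-0.11 -0.02 -0.1 ] 0.469
```

View pics/s5.png

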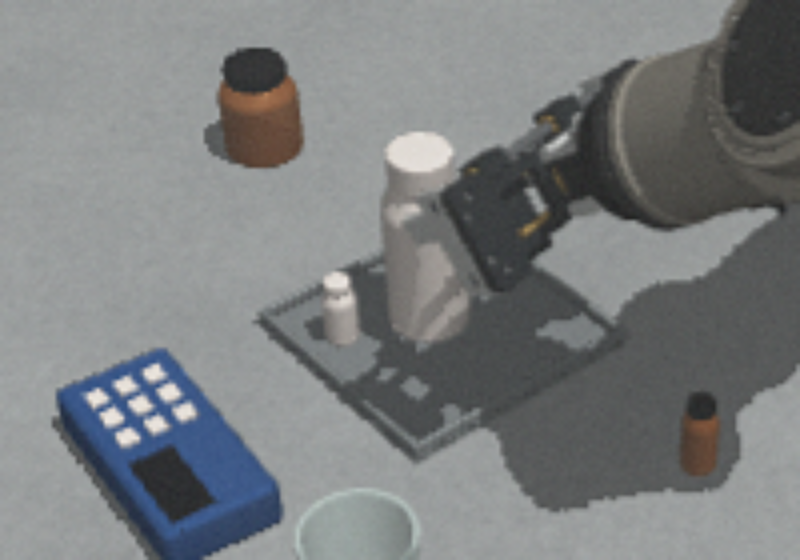

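The bottle is now upright to about 1°. I'll press lightly to seat it, release, back off, then check it.

```bash
python3 - <<'E'
from h import *
D=np.radians
def S(l):
    s=env.read_state(); print(l,s["t"].__round__(2),s["eef_pos"].round(1),s["force"].round(1),s["ft_torque"].round(2),round(s["gripper_width"],3)); return s
o=rot(D(-80),D(54)); tz=o.as_matrix()[:,2]; G=np.array([560.9,-221.7,90.5]); P=G+tz*18.8
for dz in (1.3,.6,0,-.6):
    env.movel(P+[0,0,dz],rate=30); s=S(dz)
    if s["force"][2]>14: break
env.grasp(8); env.sleep(.2); S("soft")
env.release(); env.sleep(.3); S("rel")
Q=np.array(env.read_state()["eef_pos"])
env.movel(Q-tz*120,rate=200)
env.movel(Q-tz*120+[-50,60,200],rate=250)
S("off")
p,E=cam("scene")
x,e=lean([561,-222,17.]); print(x.round(3),np.degrees(np.arctan(x[2:])).round(1),e)
ims=[env.grab_frame(n) for n in("scene","top")]
for n,(im,d) in zip(("scene","top"),ims):
    p,E=cam(n); C=cloud(p,E,d); t=(C[...,2]>138)&(C[...,2]<153)&(np.hypot(C[...,0]-561,C[...,1]+222)<40); print(n,t.sum(),C[t].mean(0).round(1))
a=cv2.resize(ims[0][0][120:260,180:380],(400,280)); b=cv2.resize(ims[1][0][200:340,350:550],(400,280))
cv2.imwrite("pics/s6.png",np.hstack([a,b])[:,:,::-1])
E
```

```text
1.3 18.87 [ 563.5 -237.5   81.7] [-1.2 -0.2 11.5] [-1.64 -0.17 -0.18] 0.473
0.6 19.12 [ 563.6 -238.    81.6] [-1.3 -0.2 18.3] [-2.75 -0.25 -0.25] 0.472
soft 19.53 [ 563.5 -237.1   80.7] [-1.   1.2  9.9] [-0.97  0.06 -0.28] 0.488
rel 20.72 [ 563.5 -236.7   80.1] [0.1 0.7 0.4] [ 0.7   0.16 -0.05] 1.001
off 22.48 [496.4 -81.8 349.8] [ 0.3 -0.3 -0. ] [0.75 0.2  0.01] 1.001
scene 302
top 51
[ 5.60738e+02 -2.22262e+02 -2.00000e-03  8.00000e-03] [-0.1  0.5] 1.3321978657143407
scene 168 [ 564.4 -218.7  145.3]
top 309 [ 560.1 -220.3  144.6]
```

View pics/s6.png

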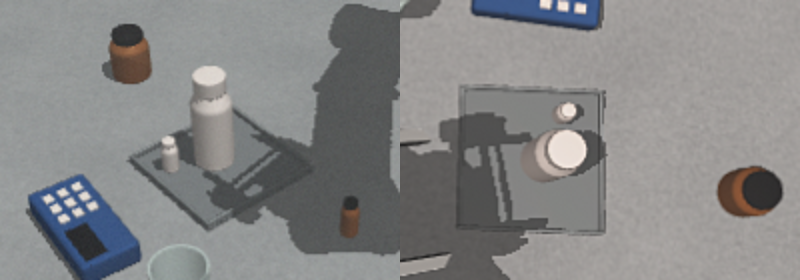

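The bottle stands upright to within 0.5°, at its original place, and the dropper and vial are undisturbed. Now to the valve.

```bash
python3 - <<'E'
from h import *
D=np.radians
best=None
for a in range(-180,180,30):
    o=rot(D(a),0); q=env.ik([518,310,260],o.as_rotvec())
    if q is None: continue
    ok=[env.ik([525+55*np.cos(t),256+55*np.sin(t),137],o.as_rotvec()) for t in np.arange(0,6.3,.8)]
    if any(k is None for k in ok): continue
    m=abs(np.array([k[6] for k in ok])).max()
    print(a,q.round(2).tolist(),round(m,2))
    sc=abs(q-[-1.0,.4,.3,1.8,0,1,0]).max()
    if best is None or sc<best[0]: best=(sc,a)
a=best[1]; print("yaw",a); o=rot(D(a),0)
env.move_pose([518,310,260],o.as_rotvec()); env.sleep(.2)
s=env.read_state(); print(s["t"],s["q"].round(2),s["eef_pos"])
im,d=env.grab_frame("wrist"); cv2.imwrite("pics/w7.png",im[:,:,::-1])
p,E=cam("wrist",s); C=cloud(p,E,d); x,y,h=C[...,0],C[...,1],C[...,2]
H=(h>140)&(h<185)&(np.hypot(x-518,y-310)<30); print("handle",C[H].mean(0).round(1),H.sum(), cv2.minAreaRect(C[H][:,:2].astype(np.float32)))
T=(h>174)&(h<185)&(np.hypot(x-518,y-310)<30); print("top",C[T].mean(0).round(1),T.sum(),cv2.minEnclosingCircle(C[T][:,:2].astype(np.float32)))
r=np.hypot(x-525,y-256); W=(h>108)&(h<128)&(r<67)&(r>43)&(im.min(2)>90); Q=C[W]
print("rim",least_squares(lambda k:np.hypot(Q[:,0]-k[0],Q[:,1]-k[1])-55,[525,256],loss="soft_l1").x,W.sum())
U=(h>127)&(h<135)&(np.hypot(x-525,y-256)<25); print("hub",C[U].mean(0) if U.sum() else None)
E
```

```text
-180 [-1.41, 0.36, 1.02, 1.7, -0.32, 1.26, -1.9] 1.85
-150 [-1.31, 0.31, 0.85, 1.7, -0.25, 1.25, -1.45] 1.41
-120 [-1.22, 0.29, 0.73, 1.69, -0.2, 1.24, -0.97] 0.94
-90 [-1.17, 0.28, 0.66, 1.69, -0.18, 1.24, -0.47] 0.45
-60 [-1.17, 0.28, 0.66, 1.69, -0.18, 1.24, 0.05] 0.27
-30 [-1.24, 0.29, 0.76, 1.69, -0.21, 1.24, 0.61] 0.86
0 [-1.31, 0.31, 0.85, 1.7, -0.25, 1.25, 1.17] 1.42
30 [-1.43, 0.38, 1.05, 1.7, -0.34, 1.26, 1.79] 2.03
60 [-1.54, 0.52, 1.3, 1.7, -0.52, 1.32, 2.48] 2.57
90 [0.13, 0.4, -1.03, 1.61, 0.35, 1.33, 2.19] 2.28
120 [-1.56, 0.55, 1.35, 1.7, -0.55, 1.34, -2.72] 2.62
150 [-1.51, 0.46, 1.21, 1.7, -0.45, 1.3, -2.3] 2.24
yaw -60
24.2083 [-1.17  0.28  0.66  1.69 -0.18  1.24  0.05] [517.85753875 309.61287024 259.93659065]
handle [515.8 314.4 172.7] 879 ((517.2281494140625, 311.9849853515625), (21.182743072509766, 21.237184524536133), 24.500272750854492)
top [516.8 312.6 178.6] 582 ((516.9612426757812, 311.9635314941406), 10.344642639160156)
rim [523.75683642 259.08751917] 4892
hub [523.9837772  257.54901949 129.31690997]
```

View pics/w7.png

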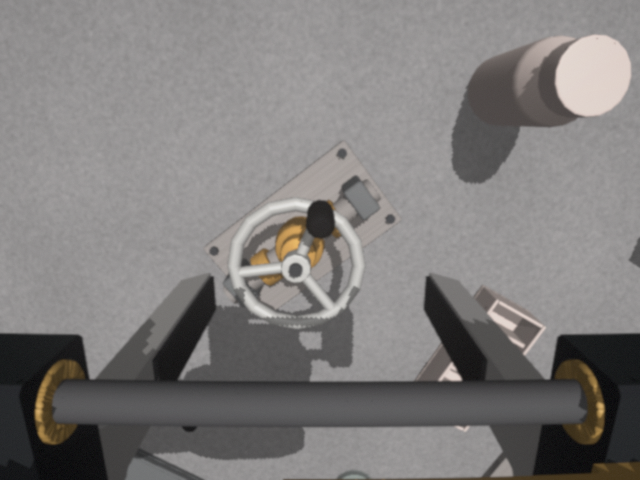

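The wrist view shows the handle at (320,218) and hub at (296,268), which gives world (517,312) and (524,257.5), so the handle is at 97°. Gripping it and closing the valve.

```bash
python3 - <<'E'
from h import *
D=np.radians
env.movel([517,312,200],rate=150); env.movel([517,312,139],rate=120)
s=env.read_state(); f0=np.array(s["force"]); env.grasp(45); env.sleep(.2)
s=env.read_state(); print(s["t"],s["eef_pos"].round(1),s["force"].round(1),s["gripper_width"])
c=np.array([524.,257.4]); r=55
p=s["eef_pos"][:2]-c; th=np.arctan2(p[1],p[0]); print("th0",np.degrees(th),np.hypot(*p))
log=[s["eef_pos"][:2]]
while th>D(-50):
    th-=D(18 if th>D(-2) else 3)
    env.movel([c[0]+r*np.cos(th),c[1]+r*np.sin(th),139],rate=80)
    s=env.read_state(); f=s["force"]-f0; t=np.array([np.sin(th),-np.cos(th)]); e=s["eef_pos"][:2]-c
    res=-f[:2]@t; rad=f[0]*np.cos(th)+f[1]*np.sin(th); log.append(s["eef_pos"][:2])
    print(round(s["t"],2),np.degrees(th).round(1),"act",np.degrees(np.arctan2(e[1],e[0])).round(2),np.hypot(*e).round(2),"res",res.round(1),"rad",rad.round(1),"fz",f[2].round(1))
    if res>13 or np.linalg.norm(f)>60: break
L=np.array(log); print(least_squares(lambda k:np.hypot(L[:,0]-k[0],L[:,1]-k[1])-55,c).x)
np.savez("st.npz",log=L,f0=f0,th=th)
E
```

```text
26.8833 [517.  312.  138.9] [ 0.5  1.3 -3. ] 0.1691922782578959
th0 97.33493059907464 55.01538236366512
27.25 79.3 act 78.57 54.99 res -4.1 rad 1.5 fz -4.8
27.62 61.3 act 60.75 55.02 res -3.0 rad 2.0 fz -4.3
27.98 43.3 act 42.67 54.98 res -2.0 rad 2.3 fz -5.5
28.35 25.3 act 24.72 54.96 res -3.0 rad 2.0 fz -5.8
28.72 7.3 act 6.94 54.93 res -2.9 rad 2.9 fz -5.0
29.08 -10.7 act -10.97 54.87 res -2.9 rad 2.8 fz -4.4
29.33 -13.7 act -13.16 54.87 res 1.0 rad 2.8 fz -5.2
29.58 -16.7 act -16.5 54.89 res 1.1 rad 3.2 fz -5.2
29.83 -19.7 act -19.73 54.91 res 0.5 rad 2.4 fz -4.9
30.08 -22.7 act -22.78 54.89 res 1.0 rad 2.0 fz -4.8
30.33 -25.7 act -23.49 54.93 res 11.2 rad 4.0 fz -9.1
30.58 -28.7 act -24.16 54.86 res 23.3 rad 5.6 fz -15.3
[523.9066428  257.44180624]
```

The wheel is hard against the stop at about −23° (resistance jumped from 1 to 23 N). I'll unload to fix the zero precisely, then open exactly 720°.

```bash
python3 - <<'E'
from h import *
D=np.radians
z=np.load("st.npz"); f0=z["f0"]; c=np.array([523.93,257.42]); r=54.95
def go(th,rate=80,wait=0):
    env.movel([c[0]+r*np.cos(th),c[1]+r*np.sin(th),139],rate=rate); 
    if wait: env.sleep(wait)
    s=env.read_state(); e=s["eef_pos"][:2]-c; a=np.arctan2(e[1],e[0]); f=s["force"]-f0
    return s["t"],np.degrees(a),-(f[0]*np.sin(a)-f[1]*np.cos(a)),f   # third: +ve = force pushing tool anticlockwise
fit=[]
for d in (-27,-25.5,-24.2,-23.4):
    t,a,res,f=go(D(d),30,.15); fit.append((a,res)); print(d,round(t,2),a.round(2),res.round(1))
A=np.array(fit); k,b=np.polyfit(A[:,1],A[:,0],1); print("angle = %.3f + %.4f*F"%(b,k))
ths=b; n=0; th=ths; end=ths+720
tgt=list(np.arange(ths+20,end-6,20))+[end-10,end-4]
for i,d in enumerate(tgt):
    t,a,res,f=go(D(d),85)
    if i%6==0 or i>len(tgt)-3: print(round(d,1),round(t,2),a.round(2),"F",res.round(1),np.abs(f).round(1))
    err=(d-a+180)%360-180
    if abs(err)>8 or np.linalg.norm(f)>50: print("ABNORMAL",d,a,f); break
np.savez("st2.npz",ths=ths,k=k,f0=f0,c=c)
E
```

```text
-27 30.98 -23.78 15.5
-25.5 31.38 -23.48 10.2
-24.2 31.78 -23.22 5.0
-23.4 32.18 -23.09 4.5
angle = -22.873 + -0.0589*F
-2.9 32.57 -2.38 F 2.7 [3.9 2.5 1.2]
117.1 34.82 118.39 F 3.7 [4.3 0.2 6.5]
237.1 37.07 -122.68 F 2.3 [0.4 3.7 8.7]
357.1 39.32 -0.74 F 3.1 [1.9 3.1 6.9]
477.1 41.57 117.87 F 3.4 [0.6 6.2 8. ]
597.1 43.82 -122.9 F 2.9 [0.3 4.8 9.1]
687.1 45.58 -31.05 F 2.9 [5.5 0.1 6.2]
693.1 45.83 -25.26 F 0.5 [4.1 1.4 6.8]
```

```bash
python3 - <<'E'
from h import *
D=np.radians
z=np.load("st2.npz"); f0=z["f0"]; c=z["c"]; k=.0589; ths=float(z["ths"]); r=54.95
def rd():
    s=env.read_state(); e=s["eef_pos"][:2]-c; a=np.arctan2(e[1],e[0]); f=s["force"]-f0
    F=-(f[0]*np.sin(a)-f[1]*np.cos(a)); return s,np.degrees(a),F,np.degrees(a)+k*F
d=ths-1
for i in range(6):
    env.movel([c[0]+r*np.cos(D(d)),c[1]+r*np.sin(D(d)),139],rate=30); env.sleep(.3)
    s,a,F,w=rd(); print(round(s["t"],2),"cmd",round(d,2),"act",a.round(2),"F",F.round(1),"wheel-target",(w-ths).round(2),s["force"].round(1),round(s["gripper_width"],3))
    if abs(w-ths)<.25: break
    d+=np.clip(ths-w,-1.5,1.5)
im,dd=env.grab_frame("top"); im2,_=env.grab_frame("scene"); cv2.imwrite("pics/f8.png",np.hstack([cv2.resize(im,(400,300)),cv2.resize(im2,(400,300))])[:,:,::-1])
E
```

```text
46.38 cmd -23.87 act -22.6 F -0.5 wheel-target 0.24 [ 3.7 -1.8  7.3] 0.165
```

View pics/f8.png

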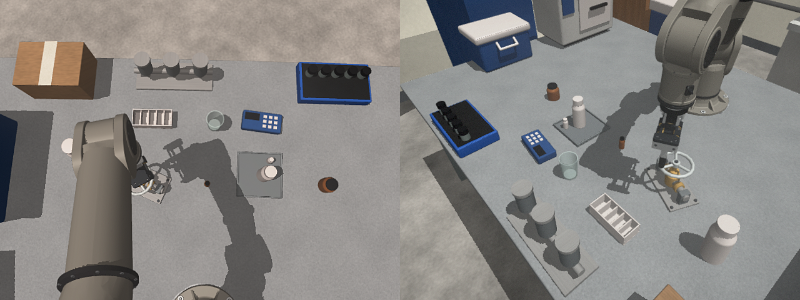

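The final views show the fingers on the handle, the bottle upright in the tray, and the bystanders in place. The wheel is within 0.3° of two full turns and the forces are small, so I'm handing in.

```bash
python3 - <<'E'
from rig import env
env.job_done()
s=env.read_state(); print(s["t"],s["eef_pos"],s["force"],s["gripper_width"])
E
```

```text
the job is handed in; nothing more can be done
the job is handed in; nothing more can be done
```

The job is handed in at about 46.4 s of the 72 s allowed; no verdict is reported.

- **Bottle:** I gripped it at a 45° tilt, lifted it, turned it fully cap-down in the air and brought it back to its place in the tray. It slipped about 9° in the grip, which showed as a lean at the first touchdown. I lifted it, tilted the tool to correct, pressed it lightly until it seated, then let go. After release the fitted lean was at most 0.5°, and it stood within about 1 mm of where it started.
- **Valve:** I closed it clockwise to the hard stop, where resistance at the handle rose to about 23 N. The zero came out at −22.9° in the world frame, and I then opened it 720° from there. The last check put the wheel about 0.24° from two full turns, from arm position and force readings only. The fingers were still holding the handle with only a few newtons on the wrist.
- **Everything else:** The final pictures show the bystanders in place as far as they can be seen; the arm hides part of the valve in the top view. No check failed or disagreed apart from the lean described above.

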